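Press a compact's hinge pin home with locking pliers and release them

ROBOT

A 7-joint arm with a two-finger parallel gripper is mounted at the origin on the work surface. World frame = base frame: x ahead of the robot, y to its left, z up, the work surface at z = 0. Lengths are in m, angles in rad, forces in N, time in s.
With the tool pointing down it reaches from about 0.4 to 0.875 m from the base axis. Payload 6.5 kg.
Tool frame: the origin (TCP) lies between the finger pads; the fingertips stand 8 mm ahead of it and the grasp point (between the pads) lies 11 mm behind it (ctrl.tips_ahead is the distance from the TCP to the fingertips, in m); z points along the fingers, y is the direction in which the jaws open and shut (so a half turn about z gives the same grasp; the last joint's range is limited). The gripper opens to 85 mm and grips with 20 to 120 N. Pads are 22 mm wide; open, the fingers measure 114 mm over their backs; the gripper's body (76 mm by 85 mm) begins 54 mm behind the grasp point. The pads swing forward as they close: fully open they stand 13 mm farther back than shut.
Start: joints at [1.275, 0.536, -0.004, 1.538, 0.003, 1.067, -0.071], TCP at [0.148, -0.633, 0.239] pointing down, gripper open.
Joint ranges: [-2.7, 2.7], [-0.37, 2.16], [-1.27, 1.26], [0.24, 2.4], [-1.31, 4.45], [0.19, 1.91], [-2.76, 2.76]. Speed limits (rad/s): [2.39, 2.39, 3.14, 3.14, 3.14, 3.14, 3.14].

INTERFACE

Orientations are given as [roll, pitch, yaw] about the fixed x, y, z axes, in that order (R = Rz(yaw) Ry(pitch) Rx(roll)).
In Python, from bench import ctrl, get_image, spotter gives the robot as it stands.
- The arm moves only by the shell command python3 -m pendant 'ROWS'. ROWS is JSON, a list of rows, each a list of 7 numbers: the shift along the tool's x, y, z in cm, then the turn, a rotation vector about the tool's x, y, z in degrees, then the closure in counts, from 0 (fully open) to 255 (shut). A call has exactly 5 rows; each row is the pose to reach, as a shift and turn from the pose measured when the call began, along the tool's axes at that moment; what a row does not reach only later rows make up. A row lasts 1/8 s, in which the tool goes at most 62.5 mm and 10.7 degrees, less where a joint would pass 70% of its speed; a pose out of reach is approached as far as the arm can. A call with a gripper value outside its range is refused whole. The fingers move at their own pace and stop on an object; the grip force is fixed at half the most. Time passes only in rows, so rows that repeat a pose let the fingers close, or fill a call up. It gives the time, the measured TCP pose, the force and the opening at its end, in the units of the state.
- ctrl.get_state(): the state, without advancing time (a new reading comes with each control period).
- get_image(name): name is "scene" or "top" or "wrist"; returns a dict with "image" (384x512x3 uint8, blue, green, red), "fx", "fy", "cx", "cy" (pixels), "camera_from_world" (4x4, takes a point from world to camera coordinates); the wrist camera has in their place "T_tool_cam" (4x4, takes a point from camera to tool coordinates, whose origin is the TCP and whose axes are the flange's). Camera axes: x right, y down, z forward; pixel columns grow to the right and rows downward; lengths in m; the calibration is good to about 2 mm. A picture is of the moment at which its call begins: read the wrist's pose just before it. There is no depth.
- ctrl.sign_off(): hands the job in, once; it reports no verdict.
Trained networks look in the newest picture that a camera, given by its name, has taken for a name from the list of things; names that differ only in an ending like _2 or _b are one class to them, and where a whole thing is asked for, a point or a joint stands for the part that bears it (a point fixed in the world has none). Each returns a list of dicts, best first, with "score" (0 to 1); they miss things now and then, are a little off and sometimes report something else, mostly with a low value. They report only what shows in the picture. A call takes as long as a camera call.
- spotter.search_frame(label, camera): "bbox" ([left, top, right, bottom] in pixels, round what is visible of it).
- spotter.place_of(label, camera): "pixel" ([column, row] in pixels: a listed point, or the origin of a listed thing).
The state is a dict: "time": time; "q": joint angles; "joint_vel": joint speeds; "effort": joint torques, N m; "tool_pos": TCP position; "orientation": TCP orientation; "ft_force": force on the tool from outside, world axes, zero at the start; "torque": the same for the moment, N m; "grip_width": opening from 0.0 (shut) to 1.0 (fully open).
Only numpy, scipy, OpenCV 4.12 (cv2) and the standard library are available. Lean on these libraries where they do the work, as an engineer would, in place of code of your own. Each camera call takes 0.05 s, during which the arm holds its last target.

TASK

The mirror compact's hinge pin has crept out: squeeze the handles of the locking pliers together, with a light grip of well under 60 N, until they go over centre and stay locked by themselves when let go, which presses the pin flush. Then pull the release lever's tab sideways, by feel, stopping as soon as the handles spring open: the lever must not be pressed on against its stop with more than 5 N at the tab. Let it go, leave the pliers open and untouched, and do not disturb the other things on the ledge.

Things in the scene. Friction and masses are not known exactly. Their poses are not given: they have to be found in the camera images.
- grip (a point): Midpoint between the two handles of the 280 mm locking pliers at the place to squeeze, at half their height (60 mm above the ledge). The pliers lie level on a fixed grey stand under their jaw end. x points from handles to jaws, y from the right handle to the left one, z up. Over their outsides here the handles measure 68 mm open, 38 mm locked. Only a lever and a thin spine lie between them.
- handle_l (a joint): Angle of each handle (geared together): 0 open (sprung), 0.136 rad at the locked stop. Squeezing takes up to about 13 N on each handle at the grip point, falling to nothing at dead centre (0.10 rad); beyond it the handles jump to the stop by themselves and stay locked.
- handle_r: Right handle (-y side of the pliers); the left one mirrors it. Its rubber sleeve is a bar 7 mm thick, 16 mm high (52 to 68 mm above the ledge), from 30 mm behind the grip point to 55 mm ahead of it; origin at the handle's pivot, 110 mm ahead of the grip point and 12 mm to the right. Neither handle is to be squeezed with more than 60 N.
- tab (a point): Centre of the upright tab at the end of the release lever, 95 mm behind its pivot, clear of the handles' ends: a dark steel blade 24 mm long (along the pliers), 9 mm thick, 26 mm high (54 to 80 mm above the ledge). It is pulled sideways to the pliers' left (+y) and swings about the pivot; a weak spring (about 0.5 N) brings it back. x points to the pivot.
- lever_pivot (a point): Pivot (vertical axis) of the release lever; it lies at the grip point, midway between the handles. Axes as for the grip point.
- release (a joint): Angle of the release lever: 0 at rest, growing as the tab is pulled to the left. It first moves freely (the play differs unseen: about 2 to 30 mm at the tab), then meets the locked right handle; the pull rises to about 8 to 11 N and the tab goes about 10 to 14 mm further until the handles spring open and the pull drops to under 1 N; some 4 mm further the lever runs onto its stop pin.
- stop_pin: Small thin stop under the right handle, inside the pliers, 30 mm ahead of the grip point, 20 mm to the right, 43 mm above the ledge, on which the release lever ends its travel. It is bent by 18 N, which is 5 to 6 N at the tab.
- pin (a joint): How far the hinge pin of the mirror compact (66 mm round, flat on the stand at the jaws) has been pressed in, in m: 0 stands 6 mm proud of the hinge barrel (about 0 to 2 mm pressed at the start), 0.006 flush. The jaws press it flush when the handles go over centre; nothing else should.
- organiser: clear acrylic toothbrush organiser, 80 x 160 x 100 mm, with three toothbrushes and a tongue scraper standing in its slots (190 mm tall); bystander, origin under its centre
- soap_dish: white soap dish on suction feet with a bar of soap, 90 x 130 x 38 mm; bystander, origin under its centre
- ear_pick: steel ear pick lying flat, 115 x 8 x 5 mm; bystander, origin under its middle
- tumbler: white cup, 72 mm across, 95 mm tall; bystander, origin under its centre
- cream_jar: small round jar, 56 mm across, 45 mm tall; bystander, origin under its centre
- floss_box: white rounded box, 50 x 35 x 18 mm; bystander, origin under its centre
- comb: black comb lying flat, 150 x 35 x 6 mm; bystander, origin under its middle

How it is judged:
By the outcome, as a careful person would: the job done as asked, in the order asked, and still so for the second after the job is handed in, with the robot touching nothing.
It also fails if it takes over 58 s, if anything falls off the work surface, if the arm or the gripper's body presses on something with over 40 N, if the wrist force passes 120 N, or if a joint passes its speed limit or range.

## Working session

There is one attempt and no reset: what is moved stays moved. The work goes in short steps, Python scripts to look and compute and a shell command to move; the robot and the scene stay as the last step left them, time stands still between calls to the robot, and variables do not carry over. Pictures are saved under pics/ and viewed, and the job is handed in when it is done.

```bash
ls; mkdir -p pics
cat > h.py <<'E'
import numpy as np,cv2
from scipy.spatial.transform import Rotation as R
from bench import ctrl,get_image,spotter
def snap(n,f):
    d=get_image(n);cv2.imwrite('pics/'+f,d['image']);return d
def ray(d,px,z,st=None):
    c=np.array([(px[0]-d['cx'])/d['fx'],(px[1]-d['cy'])/d['fy'],1.])
    if 'camera_from_world' in d:
        T=np.linalg.inv(np.array(d['camera_from_world']))
    else:
        W=np.eye(4);W[:3,:3]=R.from_euler('xyz',st['orientation']).as_matrix();W[:3,3]=st['tool_pos']
        T=W@np.array(d['T_tool_cam'])
    v=T[:3,:3]@c;o=T[:3,3]
    return o+v*(z-o[2])/v[2]
def tool(st=None):
    st=st or ctrl.get_state()
    return np.array(st['tool_pos']),R.from_euler('xyz',st['orientation']).as_matrix()
E
python3 - <<'E'
from h import *
st=ctrl.get_state();print(st)
for n in('scene','top'):
    d=snap(n,n+'0.png')
    for l,z in(('grip',.06),('tab',.067),('lever_pivot',.06),('handle_r',.06),('handle_l',.06),('pin',.06),('organiser',0),('soap_dish',0),('ear_pick',0),('tumbler',0),('cream_jar',0),('floss_box',0),('comb',0)):
        r=spotter.place_of(l,n)
        print(n,l,[(np.round(x['pixel'],1).tolist(),round(x['score'],2),np.round(ray(d,x['pixel'],z),3).tolist()) for x in r[:2]])
E
```

```text
pics
{'time': 0.0, 'q': array([ 1.2748183 ,  0.53716636, -0.0044209 ,  1.53889725,  0.00261864,
        1.06731951, -0.07120746]), 'joint_vel': array([-0.00114435, -0.00129216,  0.00192044, -0.0005177 , -0.00120346,
        0.00126959, -0.00087327]), 'effort': array([-2.71873005e-04, -5.83408713e+01,  1.04834519e+00, -2.59100497e+01,
        1.22795152e-02,  9.64010542e-03, -1.78636378e-05]), 'tool_pos': array([ 0.14786539, -0.63230256,  0.23840374]), 'orientation': array([-3.13981451e+00,  1.56159363e-04,  2.29836478e-01]), 'ft_force': array([ 0.53328607, -0.01755679,  0.53016334]), 'torque': array([ 0.0202188 ,  0.05561101, -0.0212466 ]), 'grip_width': 1.0026628781024016}
scene grip [([253.7, 198.7], 0.96, [0.586, 0.07, 0.06])]
scene tab [([227.8, 178.3], 0.73, [0.501, 0.062, 0.067])]
scene lever_pivot [([256.6, 200.4], 0.84, [0.595, 0.071, 0.06])]
scene handle_r [([294.7, 225.9], 0.71, [0.708, 0.087, 0.06])]
scene handle_l [([294.7, 225.9], 0.71, [0.708, 0.087, 0.06])]Traceback (most recent call last):
  File "<stdin>", line 6, in <module>
ValueError: it knows: comb, cream_jar, ear_pick, floss_box, grip, handle, lever_pivot, organiser, soap_dish, stop_pin, tab, tumbler
```

Run:
```python
from h import *
for n in('scene','top'):
    d=snap(n,n+'1.png')
    T=np.linalg.inv(d['camera_from_world']);print(T[:3,3].round(2))
    for l,z in(('grip',.06),('tab',.067),('lever_pivot',.06),('handle_r',.06),('stop_pin',.043),('organiser',0),('soap_dish',0),('ear_pick',0),('tumbler',0),('cream_jar',0),('floss_box',0),('comb',0)):
        if n=='scene' and l in('grip','tab','lever_pivot','handle_r'):continue
        r=spotter.place_of(l,n)
        print(n,l,[(np.round(x['pixel'],1).tolist(),round(x['score'],2),np.round(ray(d,x['pixel'],z),3).tolist()) for x in r[:2]])
```

```text
[ 1.06 -0.35  1.  ]
scene stop_pin [([256.3, 202.1], 0.57, [0.589, 0.075, 0.043])]
scene organiser [([340.6, 162.5], 0.73, [0.631, 0.347, 0.0])]
scene soap_dish [([285.0, 156.7], 0.88, [0.513, 0.252, 0.0])]
scene ear_pick [([225.7, 246.2], 0.62, [0.61, -0.046, 0.0])]
scene tumbler [([191.5, 306.1], 0.63, [0.672, -0.2, 0.0])]
scene cream_jar [([229.0, 176.6], 0.61, [0.458, 0.097, 0.0]), ([188.5, 262.1], 0.58, [0.582, -0.138, 0.0])]
scene floss_box [([238.6, 284.5], 0.73, [0.705, -0.09, 0.0])]
scene comb [([310.5, 121.2], 0.74, [0.471, 0.399, 0.0])]
[0.53 0.06 1.07]
top grip [([240.6, 187.2], 0.64, [0.595, 0.073, 0.06]), ([183.3, 215.6], 0.63, [0.518, 0.238, 0.06])]
top tab [([241.9, 223.6], 0.66, [0.491, 0.072, 0.067])]
top lever_pivot [([240.9, 186.5], 0.63, [0.597, 0.072, 0.06])]
top handle_r [([238.9, 149.4], 0.53, [0.704, 0.075, 0.06])]
top stop_pin []
top organiser [([150.4, 175.7], 0.57, [0.641, 0.346, 0.0])]
top soap_dish [([184.2, 214.6], 0.9, [0.521, 0.246, 0.0])]
top ear_pick [([283.3, 183.8], 0.41, [0.606, -0.056, 0.0])]
top tumbler [([328.4, 158.7], 0.91, [0.679, -0.197, 0.0])]
top cream_jar [([307.9, 194.8], 0.69, [0.57, -0.13, 0.0])]
top floss_box [([292.2, 145.5], 0.58, [0.723, -0.087, 0.0])]
top comb [([136.9, 228.9], 0.66, [0.482, 0.388, 0.0]), ([294.1, 148.1], 0.62, [0.714, -0.093, 0.0])]
```

View pics/scene0.png

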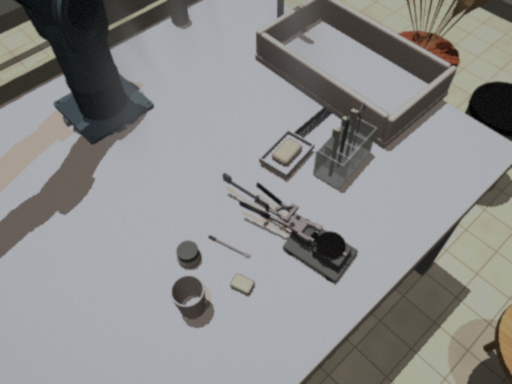

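View pics/top1.png

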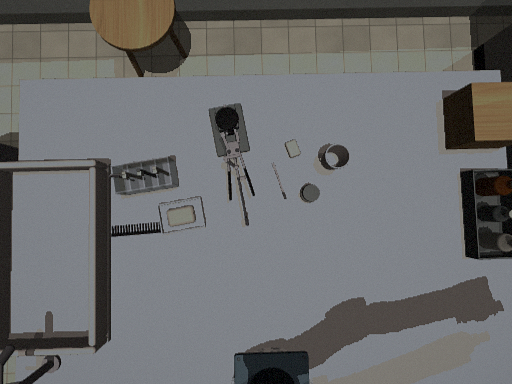

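Run:
```python
import cv2
a=cv2.imread('pics/top1.png')[90:235,190:300];cv2.imwrite('pics/t2.png',cv2.resize(a,None,fx=4,fy=4,interpolation=cv2.INTER_CUBIC))
a=cv2.imread('pics/scene0.png')[165:280,205:365];cv2.imwrite('pics/s2.png',cv2.resize(a,None,fx=5,fy=5,interpolation=cv2.INTER_CUBIC))
```

```text
(no output)
```

View pics/t2.png

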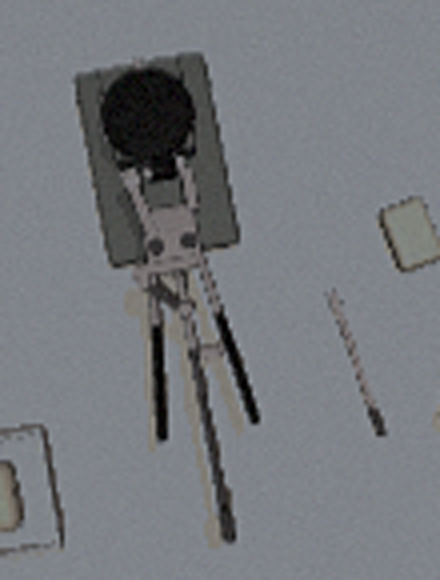

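View pics/s2.png

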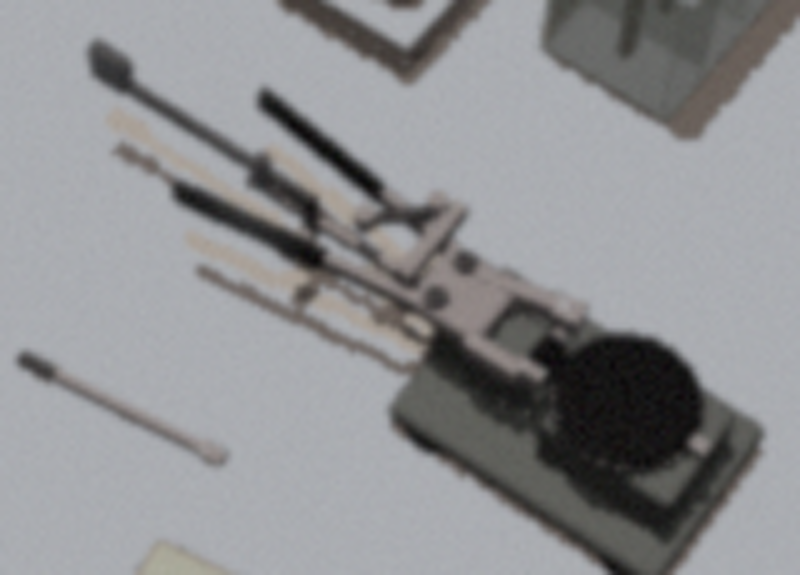

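Run:
```python
from h import *
d=get_image('top')
def P(u,v,z): 
    p=ray(d,(190+(u-1.5)/4,90+(v-1.5)/4),z);return p[:2]
a=P(155,246,.07);b=P(190,240,.07);e1=P(162,438,.064);e2=P(256,422,.064);t=P(229,530,.078);f1=P(157,322,.066);f2=P(222,314,.066)
for n,x in zip('piv piv end end tab fr fr'.split(),(a,b,e1,e2,t,f1,f2)):print(n,x.round(4))
mp=(a+b)/2;me=(e1+e2)/2;mf=(f1+f2)/2
for q in(me,mf,t):
    v=mp-q;print(np.linalg.norm(v),np.degrees(np.arctan2(v[1],v[0])))
u=(mp-me)/np.linalg.norm(mp-me);print('grip',mp-.11*u,me+.03*u, 'tab->grip',t+.095*u)
```

```text
piv [0.6985 0.1053]
piv [0.7022 0.0802]
end [0.5615 0.1038]
end [0.5711 0.0366]
tab [0.4955 0.0579]
fr [0.6444 0.1053]
fr [0.6489 0.0588]
0.13593065785760972 9.538251759742847
0.0547442050826575 11.258654403045467
0.20784373955456523 9.646921992828643
grip [0.59189132 0.07451718] [0.5959044  0.07519149] tab->grip [0.58915258 0.07365726]
```

```bash
cat >> h.py <<'E'
YAW=np.radians(9.7)
def go(x,y,z,yaw=None):
    yaw=YAW if yaw is None else yaw
    p,M=tool();Rt=R.from_euler('xyz',[np.pi,0,yaw]).as_matrix()
    print('shift cm',(M.T@(np.array([x,y,z])-p)*100).round(2),'rot deg',np.degrees(R.from_matrix(M.T@Rt).as_rotvec()).round(2))
E
python3 -c "
from h import *
go(.58,.07,.24)"
```

```text
shift cm [ 58.07 -58.6   -0.07] rot deg [0.   0.   3.47]
```

```bash
python3 -m pendant '[[4.3,-4.3,0,0,0,0,0],[8.6,-8.6,0,0,0,0,0],[12.9,-12.9,0,0,0,1,0],[17.2,-17.2,0,0,0,1,0],[21.5,-21.5,0,0,0,1,0]]'; python3 -m pendant '[[4.3,-4.3,0,0,0,0,0],[8.6,-8.6,0,0,0,0,0],[12.9,-12.9,0,0,0,1,0],[17.2,-17.2,0,0,0,1,0],[21.5,-21.5,0,0,0,1,0]]'; python3 -c "
from h import *
go(.58,.07,.24)"
```

```text
time: 2.08
tool_pos: [0.3094, -0.3729, 0.2396]
orientation: [3.141, -0.001, 0.212]
ft_force: [1.9, 0.1, 0.4]
grip_width: 0.999
time: 2.7
tool_pos: [0.4753, -0.1159, 0.2399]
orientation: [3.14, -0.001, 0.194]
ft_force: [1.2, -0.9, 0.7]
grip_width: 0.999
shift cm [ 1.387e+01 -1.622e+01 -1.000e-02] rot deg [ 0.09 -0.08  1.44]
```

```bash
python3 -m pendant '[[4,-4,0,0,0,0,0],[8,-8.5,0,0,0,1,0],[12,-13,0,0,0,1.4,0],[13.9,-16.2,0,0,0,1.4,0],[13.9,-16.2,0,0,0,1.4,0]]'
python3 - <<'E'
from h import *
st=ctrl.get_state()
d=snap('wrist','w1.png')
print(st['tool_pos'],st['orientation'])
print(np.array(d['T_tool_cam']).round(3),d['fx'])
for l,z in(('grip',.06),('tab',.067)):
    print(l,[(np.round(x['pixel'],1).tolist(),round(x['score'],2),np.round(ray(d,x['pixel'],z,st),4).tolist()) for x in spotter.place_of(l,'wrist')[:2]])
E
```

```text
time: 3.32
tool_pos: [0.5807, 0.0742, 0.2399]
orientation: [-3.141, -0.002, 0.176]
ft_force: [-0.0, -0.6, -0.1]
grip_width: 0.999
[0.58070746 0.07419391 0.239884  ] [-3.14087281e+00 -2.18741037e-03  1.75788348e-01]
[[ 0.001 -0.949 -0.315  0.081]
 [ 1.     0.001  0.001  0.   ]
 [-0.001 -0.315  0.949 -0.136]
 [ 0.     0.     0.     1.   ]] 291.5967226487359
grip [([251.4, 168.3], 0.97, [0.5862, 0.0743, 0.06])]
tab [([249.4, 242.2], 0.78, [0.4995, 0.0612, 0.067])]
```

View pics/w1.png

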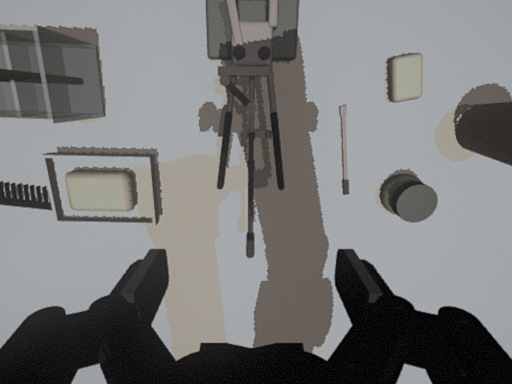

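Wrist view: sleeve ends at about (221,187) and (281,187), handle pivots (238,53)/(265,53), tab (250,245); jaws point up in the picture, well aligned with the tool.

```bash
python3 - <<'E'
from h import *
st=ctrl.get_state();d=get_image('wrist')
a,b,e1,e2,t,f1,f2=[ray(d,p,z,st)[:2] for p,z in(((238,53),.07),((265,53),.07),((221,187),.062),((281,187),.062),((250,245),.072),((227,114),.066),((274.5,114),.066))]
for x in (a,b,e1,e2,t,f1,f2):print(x.round(4))
mp=(a+b)/2;me=(e1+e2)/2;mf=(f1+f2)/2
for q in(me,mf,t):
    v=mp-q;print(np.linalg.norm(v),np.degrees(np.arctan2(v[1],v[0])))
u=(mp-me)/np.linalg.norm(mp-me);print('grip',mp-.11*u,me+.03*u,mf-.055*u)
E
python3 -c "
from h import *
go(.59,.0745,.13);go(.59,.0745,.045)"
```

```text
[0.6966 0.1001]
[0.701  0.0747]
[0.559  0.0981]
[0.5704 0.0316]
[0.4978 0.0546]
[0.639  0.1026]
[0.6472 0.0546]
0.13598813546588975 9.545134116874697
0.05638460074182957 9.003308229998133
0.20362983711256377 9.268091435345044
grip [0.59030736 0.06917006] [0.59426368 0.06983533] [0.58885599 0.0694667 ]
shift cm [ 1.07 -0.5  10.98] rot deg [ 0.15 -0.05 -0.08]
shift cm [ 1.06 -0.52 19.48] rot deg [ 0.15 -0.05 -0.08]
```

Run:
```python
from h import *
d=get_image('wrist')
st0=ctrl.get_state();print(st0['time'],st0['tool_pos'],st0['orientation'],st0['ft_force'])
st={'tool_pos':[0.58070746,0.07419391,0.239884],'orientation':[-3.14087281e+00,-2.18741037e-03,1.75788348e-01]}
a,b,e1,e2,t,f1,f2=[ray(d,p,z,st)[:2] for p,z in(((238,53),.07),((265,53),.07),((221,187),.062),((281,187),.062),((250,245),.072),((227,114),.066),((274.5,114),.066))]
mp=(a+b)/2;me=(e1+e2)/2;mf=(f1+f2)/2
for q in(me,mf,t):
    v=mp-q;print(np.linalg.norm(v),np.degrees(np.arctan2(v[1],v[0])))
u=(mp-me)/np.linalg.norm(mp-me);print('grip',mp-.11*u,me+.03*u,mf-.055*u,'tab',t)
go(.591,.0745,.13)
cv2.imwrite('pics/w2.png',d['image'])
for l,z in(('grip',.06),('tab',.067)):
    print(l,[(np.round(x['pixel'],1).tolist(),round(x['score'],2),np.round(ray(d,x['pixel'],z,st0),4).tolist()) for x in spotter.place_of(l,'wrist')[:2]])
```

```text
3.575 [0.58014317 0.0680642  0.23985975] [ 3.13919020e+00 -1.02906422e-03  1.67761363e-01] [-0.43211085 -0.02288716  0.00124313]
0.13605334435089508 9.931328803925746
0.05643111698346094 9.387035843762806
0.20368844980037218 9.671461850095424
grip [0.59104915 0.07554816] [0.59493666 0.07622883] [0.58954953 0.07582981] tab [0.49860734 0.06030028]
shift cm [ 1.17 -0.48 10.99] rot deg [ 0.14 -0.06 -0.09]
grip [([244.3, 163.3], 0.63, [0.5898, 0.0762, 0.06])]
tab [([245.5, 240.4], 0.85, [0.5002, 0.0601, 0.067])]
```

View pics/w2.png

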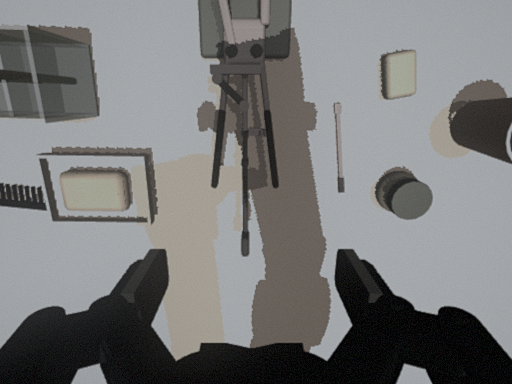

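```bash
python3 -m pendant '[[0.6,-0.3,4,0,0,0,0],[1.2,-0.6,8,0,0,0,0],[1.2,-0.6,12,0,0,0,0],[1.2,-0.6,13,0,0,0,0],[1.2,-0.6,13,0,0,0,0]]';python3 - <<'E'
from h import *
go(.591,.0755,.045)
st=ctrl.get_state();d=snap('wrist','w3.png');print(st['tool_pos'],st['joint_vel'].round(3))
go(.591,.0755,.045)
E
```

```text
time: 4.3
tool_pos: [0.5914, 0.0758, 0.1104]
orientation: [3.139, -0.001, 0.168]
ft_force: [-0.3, -1.0, 1.0]
grip_width: 1.001
shift cm [-0.05  0.01  6.54] rot deg [ 0.12 -0.07 -0.1 ]
[0.59141661 0.07580385 0.11035623] [ 0.    -0.028 -0.008 -0.023 -0.003  0.007  0.002]
shift cm [-0.14  0.02  6.63] rot deg [ 0.12 -0.18 -0.1 ]
```

View pics/w3.png

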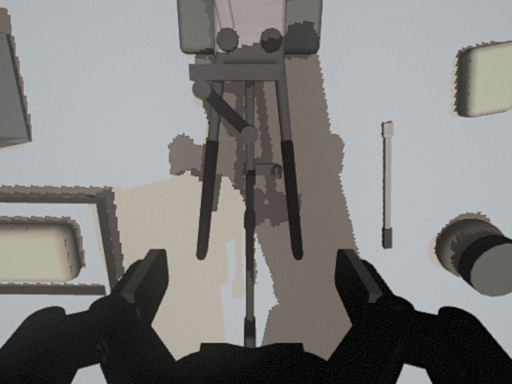

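Handle ends at (203,257) and (297,257), centred (250) between the pads (~251). Descending.

```bash
python3 -m pendant '[[-0.05,0,2,0,0,0,0],[-0.1,0,4,0,0,0,0],[-0.1,0,5.5,0,0,0,0],[-0.1,0,6.5,0,0,0,0],[-0.1,0,6.5,0,0,0,0]]'; python3 -m pendant '[[0,0,0,0,0,0,30],[0,0,0,0,0,0,40],[0,0,0,0,0,0,50],[0,0,0,0,0,0,50],[0,0,0,0,0,0,50]]'
```

```text
time: 4.97
tool_pos: [0.5907, 0.0758, 0.0453]
orientation: [3.14, -0.001, 0.168]
ft_force: [-0.5, -0.0, -1.1]
grip_width: 1.0
time: 5.6
tool_pos: [0.5912, 0.077, 0.0461]
orientation: [3.141, -0.003, 0.169]
ft_force: [-2.5, 3.9, 6.2]
grip_width: 0.805
```

```bash
python3 -c "
from h import *
st=ctrl.get_state();d=snap('wrist','w4.png');print(st)"
```

```text
{'time': 5.6, 'q': array([-0.00645625,  0.7250316 , -0.27287845,  1.78311288,  0.2935252 ,
        0.67045185, -1.84724642]), 'joint_vel': array([ 1.55559523e-04, -1.03015147e-03,  1.31498397e-03, -1.19316252e-03,
        1.48997605e-03,  9.29855111e-05, -7.99583674e-04]), 'effort': array([ 2.23402798e+00, -5.61937380e+01, -9.46215279e-01, -1.69795185e+01,
        8.60896502e-01, -6.37453725e-02,  8.14009662e-03]), 'tool_pos': array([0.59117285, 0.07701676, 0.04609292]), 'orientation': array([ 3.14065247e+00, -2.83096085e-03,  1.68528587e-01]), 'ft_force': array([-2.45828876,  3.88410371,  6.18462714]), 'torque': array([ 0.82857444,  0.43126795, -0.00153776]), 'grip_width': 0.8046482853965526}
```

View pics/w4.png

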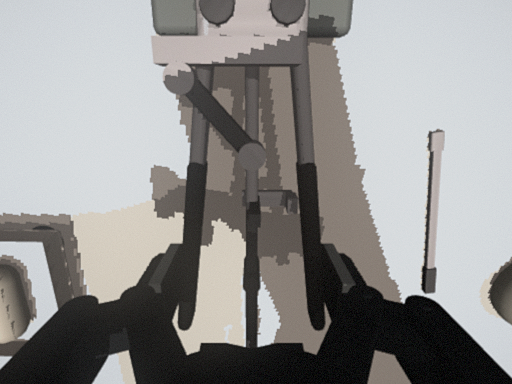

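```bash
python3 -m pendant '[[0,0,0,0,0,0,54],[0,0,0,0,0,0,58],[0,0,0,0,0,0,62],[0,0,0,0,0,0,66],[0,0,0,0,0,0,70]]';  python3 -m pendant '[[0,0,0,0,0,0,74],[0,0,0,0,0,0,78],[0,0,0,0,0,0,82],[0,0,0,0,0,0,86],[0,0,0,0,0,0,90]]'
```

```text
time: 6.28
tool_pos: [0.5911, 0.0771, 0.0471]
orientation: [3.14, -0.003, 0.169]
ft_force: [-4.7, 0.8, 12.8]
grip_width: 0.728
time: 6.9
tool_pos: [0.591, 0.077, 0.0481]
orientation: [3.14, -0.003, 0.168]
ft_force: [-3.6, 1.2, 10.4]
grip_width: 0.645
```

```bash
python3 -m pendant '[[0,0,0,0,0,0,94],[0,0,0,0,0,0,98],[0,0,0,0,0,0,102],[0,0,0,0,0,0,106],[0,0,0,0,0,0,108]]';  python3 -m pendant '[[0,0,0,0,0,0,110],[0,0,0,0,0,0,112],[0,0,0,0,0,0,114],[0,0,0,0,0,0,116],[0,0,0,0,0,0,118]]'; python3 -c "
from h import *
st=ctrl.get_state();d=snap('wrist','w5.png')"
```

```text
time: 7.52
tool_pos: [0.591, 0.077, 0.0486]
orientation: [3.14, -0.003, 0.169]
ft_force: [-2.9, 1.3, 7.4]
grip_width: 0.577
time: 8.15
tool_pos: [0.5912, 0.077, 0.0487]
orientation: [3.14, -0.003, 0.168]
ft_force: [-2.3, 2.2, 2.8]
grip_width: 0.536
```

View pics/w5.png

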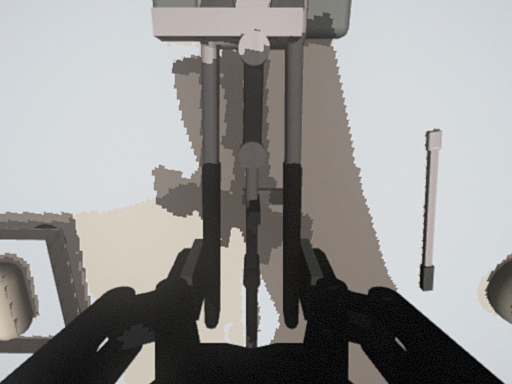

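```bash
python3 -m pendant '[[0,0,0,0,0,0,119],[0,0,0,0,0,0,120],[0,0,0,0,0,0,121],[0,0,0,0,0,0,121],[0,0,0,0,0,0,121]]'; python3 -c "
from h import *
st=ctrl.get_state();d=snap('wrist','w6.png')"
```

```text
time: 8.82
tool_pos: [0.5912, 0.077, 0.0485]
orientation: [3.14, -0.003, 0.168]
ft_force: [-0.3, 1.7, 0.9]
grip_width: 0.528
```

View pics/w6.png

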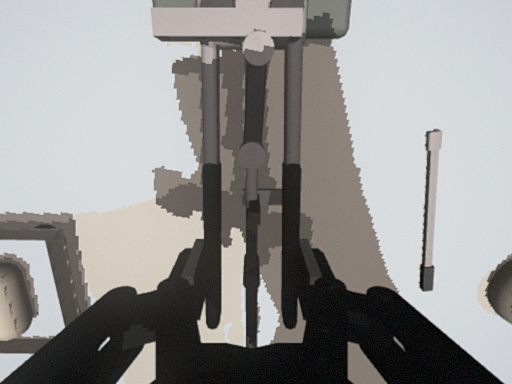

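```bash
python3 -m pendant '[[0,0,0,0,0,0,122],[0,0,0,0,0,0,123],[0,0,0,0,0,0,124],[0,0,0,0,0,0,125],[0,0,0,0,0,0,126]]'; python3 -c "
from h import *
st=ctrl.get_state();d=snap('wrist','w7.png')"
```

```text
time: 9.5
tool_pos: [0.5912, 0.0763, 0.0484]
orientation: [3.139, -0.003, 0.168]
ft_force: [-0.5, 0.1, -0.9]
grip_width: 0.509
```

View pics/w7.png

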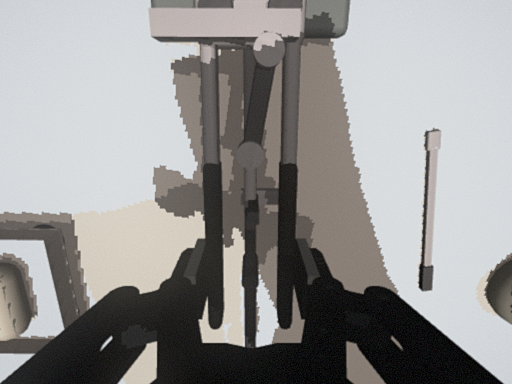

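The toggle link has gone over (now leaning right, (269,48)) and the handles have left the pads. Opening and lifting.

```bash
python3 -m pendant '[[0,0,0,0,0,0,90],[0,0,0,0,0,0,0],[0,0,0,0,0,0,0],[0,0,0,0,0,0,0],[0,0,-3,0,0,0,0]]'; python3 -m pendant '[[0,0,-4,0,0,0,0],[0,0,-8,0,0,0,0],[-4,0,-11,0,0,0,0],[-8,0,-11,0,0,0,0],[-9,0,-11,0,0,0,0]]'; python3 -m pendant '[[0,0,0,0,0,0,0],[0,0,0,0,0,0,0],[0,0,0,0,0,0,0],[0,0,0,0,0,0,0],[0,0,0,0,0,0,0]]';  python3 - <<'E'
from h import *
st=ctrl.get_state()
d=snap('wrist','w8.png');print(st['tool_pos'],st['orientation'],st['time'],st['ft_force'])
print([(np.round(x['pixel'],1).tolist(),round(x['score'],2),np.round(ray(d,x['pixel'],.067,st),4).tolist()) for x in spotter.place_of('tab','wrist')[:2]])
E
```

```text
time: 10.18
tool_pos: [0.5892, 0.076, 0.0768]
orientation: [3.139, 0.002, 0.168]
ft_force: [-0.1, -0.8, 0.5]
grip_width: 1.001
time: 10.8
tool_pos: [0.4985, 0.0606, 0.1872]
orientation: [3.138, 0.003, 0.168]
ft_force: [0.4, -0.1, 0.0]
grip_width: 1.002
time: 11.42
tool_pos: [0.4987, 0.0607, 0.1871]
orientation: [3.138, 0.003, 0.168]
ft_force: [-0.4, 0.9, -0.9]
grip_width: 0.999
[0.4987092  0.06069893 0.18707062] [3.13842969e+00 3.11336438e-03 1.68318498e-01] 11.425 [-0.43885137  0.9095775  -0.85077833]
[([364.6, 80.3], 0.65, [0.6062, -0.0163, 0.067]), ([250.6, 188.7], 0.64, [0.4986, 0.0602, 0.067])]
```

View pics/w8.png

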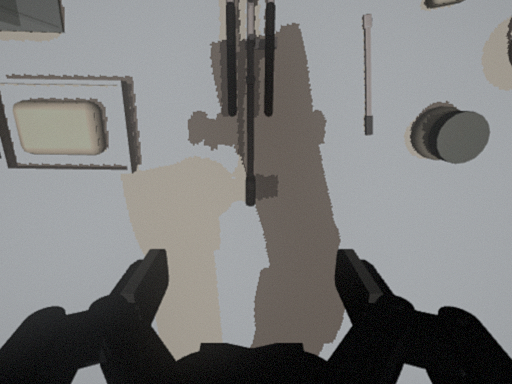

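Still locked (sleeves at columns 232 and 270), tab at (250,190), right below the TCP. Straddle the tab with the jaws 40 mm open and pull it left with the right-hand pad.

```bash
python3 -m pendant '[[0,-0.5,2,0,0,0,70],[0,-1,4,0,0,0,135],[0,-1,5,0,0,0,135],[0,-1,6,0,0,0,135],[0,-1,6,0,0,0,135]]';python3 -m pendant '[[0,0,2.5,0,0,0,135],[0,0,5,0,0,0,135],[0,0,7,0,0,0,135],[0,0,7.7,0,0,0,135],[0,0,7.7,0,0,0,135]]'; python3 -m pendant '[[0,0,0,0,0,0,135],[0,0,0,0,0,0,135],[0,0,0,0,0,0,135],[0,0,0,0,0,0,135],[0,0,0,0,0,0,135]]';  python3 - <<'E'
from h import *
st=ctrl.get_state();print(st['ft_force'],st['torque'],st['tool_pos'])
d=snap('wrist','w9.png')
for i in range(4):
    get_image('wrist');print(ctrl.get_state()['ft_force'].round(2))
snap('scene','s9.png')
E
```

```text
time: 12.15
tool_pos: [0.4966, 0.07, 0.1267]
orientation: [3.138, 0.004, 0.168]
ft_force: [1.0, 0.1, 0.3]
grip_width: 0.47
time: 12.78
tool_pos: [0.4966, 0.0696, 0.05]
orientation: [3.138, 0.004, 0.168]
ft_force: [-0.3, -0.9, -0.0]
grip_width: 0.468
time: 13.4
tool_pos: [0.4966, 0.0696, 0.05]
orientation: [3.138, 0.004, 0.168]
ft_force: [-0.1, -0.8, 0.0]
grip_width: 0.475
[-0.13013237 -0.76221374  0.01374632] [-0.01022018 -0.01329239 -0.02532877] [0.49657944 0.069647   0.05004328]
[-0.6   0.25 -0.22]
[0.41 0.16 0.67]
[ 0.22 -0.28  0.24]
[-0.85  0.51 -0.38]
```

View pics/w9.png

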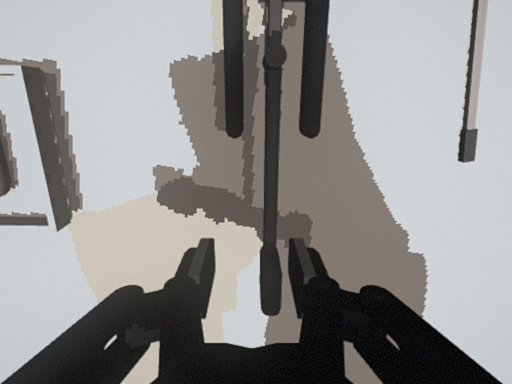

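```bash
python3 -m pendant '[[0,-0.2,0,0,0,0,135],[0,-0.4,0,0,0,0,135],[0,-0.6,0,0,0,0,135],[0,-0.7,0,0,0,0,135],[0,-0.7,0,0,0,0,135]]'; python3 -c "
from h import *
st=ctrl.get_state();d=snap('wrist','w10.png');print(st['tool_pos'],st['ft_force'])"
```

```text
time: 14.32
tool_pos: [0.4954, 0.0767, 0.05]
orientation: [3.138, 0.004, 0.168]
ft_force: [0.5, -0.4, 0.1]
grip_width: 0.47
[0.49540126 0.07665768 0.04996471] [ 0.48081409 -0.3977961   0.05614062]
```

View pics/w10.png

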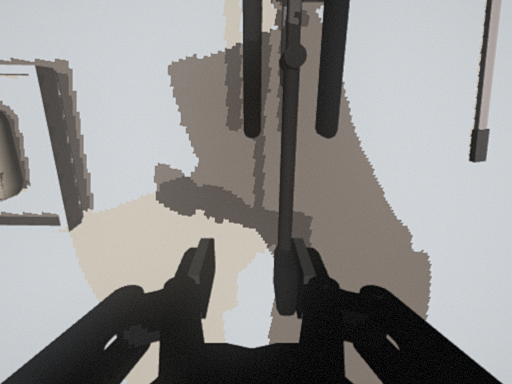

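Tab just about at the right pad. Now short steps with force checks, following the arc.

```bash
python3 -m pendant '[[0.02,-0.1,0,0,0,0.6,135],[0.04,-0.2,0,0,0,1.2,135],[0.06,-0.3,0,0,0,1.8,135],[0.08,-0.4,0,0,0,2.4,135],[0.08,-0.4,0,0,0,2.4,135]]'; python3 -c "
from h import *
st=ctrl.get_state();d=snap('wrist','w11.png');print(st['tool_pos'],st['ft_force'])"
```

```text
time: 15.0
tool_pos: [0.4955, 0.0808, 0.0499]
orientation: [3.138, 0.004, 0.126]
ft_force: [-0.3, -0.1, 0.9]
grip_width: 0.469
[0.49548874 0.08075608 0.04991902] [-0.33524888 -0.14817404  0.91110756]
```

View pics/w11.png

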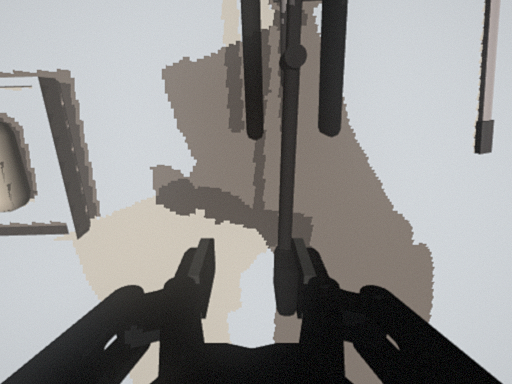

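```bash
python3 -m pendant '[[0.02,-0.1,0,0,0,0.6,135],[0.04,-0.2,0,0,0,1.2,135],[0.06,-0.3,0,0,0,1.8,135],[0.08,-0.4,0,0,0,2.4,135],[0.08,-0.4,0,0,0,2.4,135]]'
```

```text
time: 15.68
tool_pos: [0.4958, 0.0849, 0.0499]
orientation: [3.138, 0.003, 0.084]
ft_force: [-0.2, -0.3, 0.4]
grip_width: 0.467
```

```bash
python3 -m pendant '[[0.02,-0.1,0,0,0,0.6,135],[0.04,-0.2,0,0,0,1.2,135],[0.06,-0.3,0,0,0,1.8,135],[0.08,-0.4,0,0,0,2.4,135],[0.08,-0.4,0,0,0,2.4,135]]'
```

```text
time: 16.3
tool_pos: [0.4963, 0.0891, 0.0499]
orientation: [3.138, 0.003, 0.042]
ft_force: [-0.7, -0.5, 0.9]
grip_width: 0.47
```

```bash
python3 -m pendant '[[0.02,-0.1,0,0,0,0.6,135],[0.04,-0.2,0,0,0,1.2,135],[0.06,-0.3,0,0,0,1.8,135],[0.08,-0.4,0,0,0,2.4,135],[0.08,-0.4,0,0,0,2.4,135]]'; python3 -c "
from h import *
st=ctrl.get_state();d=snap('wrist','w12.png');print(st['tool_pos'],st['ft_force'])"
```

```text
time: 16.92
tool_pos: [0.4969, 0.0932, 0.0499]
orientation: [3.138, 0.003, 0.001]
ft_force: [-0.0, -0.4, 0.3]
grip_width: 0.471
[0.49687911 0.09322902 0.04987562] [-0.03303836 -0.36540388  0.27550525]
```

View pics/w12.png

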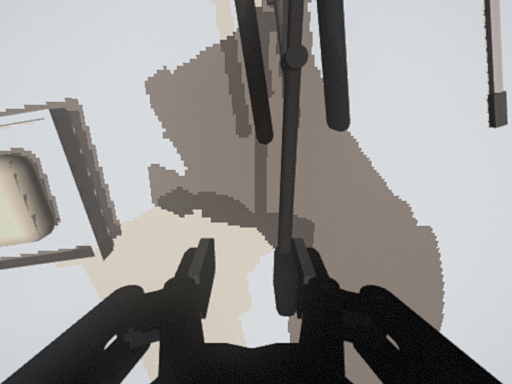

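Tab stays flat on the pad (285,280), handles locked; still in free play (~16 mm).

```bash
python3 -m pendant '[[0.02,-0.1,0,0,0,0.6,135],[0.04,-0.2,0,0,0,1.2,135],[0.06,-0.3,0,0,0,1.8,135],[0.08,-0.4,0,0,0,2.4,135],[0.08,-0.4,0,0,0,2.4,135]]'
```

```text
time: 17.6
tool_pos: [0.4977, 0.0973, 0.0499]
orientation: [3.137, 0.003, -0.041]
ft_force: [-0.5, -0.3, -1.0]
grip_width: 0.47
```

```bash
python3 -m pendant '[[0.02,-0.1,0,0,0,0.6,135],[0.04,-0.2,0,0,0,1.2,135],[0.06,-0.3,0,0,0,1.8,135],[0.08,-0.4,0,0,0,2.4,135],[0.08,-0.4,0,0,0,2.4,135]]'
```

```text
time: 18.23
tool_pos: [0.4986, 0.1011, 0.0498]
orientation: [3.137, 0.003, -0.083]
ft_force: [0.0, -0.8, 0.4]
grip_width: 0.469
```

```bash
python3 -m pendant '[[0.02,-0.1,0,0,0,0.6,135],[0.03,-0.15,0,0,0,0.9,135],[0.04,-0.2,0,0,0,1.2,135],[0.06,-0.3,0,0,0,1.8,135],[0.06,-0.3,0,0,0,1.8,135]]'
```

```text
time: 18.85
tool_pos: [0.4994, 0.1032, 0.0498]
orientation: [3.136, 0.003, -0.116]
ft_force: [-0.8, -5.2, 1.4]
grip_width: 0.472
```

```bash
python3 -m pendant '[[0.01,-0.05,0,0,0,0.3,135],[0.02,-0.1,0,0,0,0.6,135],[0.03,-0.15,0,0,0,0.9,135],[0.04,-0.2,0,0,0,1.2,135],[0.04,-0.2,0,0,0,1.2,135]]'
```

```text
time: 19.48
tool_pos: [0.4999, 0.1038, 0.0497]
orientation: [3.134, 0.003, -0.138]
ft_force: [-0.5, -7.7, 3.2]
grip_width: 0.467
```

```bash
python3 -m pendant '[[0.01,-0.08,0,0,0,0.1,135],[0.02,-0.16,0,0,0,0.3,135],[0.03,-0.24,0,0,0,0.6,135],[0.03,-0.24,0,0,0,0.6,135],[0.03,-0.24,0,0,0,0.6,135]]'
```

```text
time: 20.1
tool_pos: [0.5001, 0.1048, 0.0496]
orientation: [3.132, 0.004, -0.149]
ft_force: [-0.9, -6.6, 3.6]
grip_width: 0.472
```

```bash
python3 -m pendant '[[0.01,-0.1,0,0,0,0.2,135],[0.02,-0.18,0,0,0,0.4,135],[0.03,-0.26,0,0,0,0.6,135],[0.03,-0.26,0,0,0,0.6,135],[0.03,-0.26,0,0,0,0.6,135]]';python3 -c "
from h import *
st=ctrl.get_state();d=snap('wrist','w13.png');print(st['tool_pos'],st['ft_force'])"
```

```text
time: 20.72
tool_pos: [0.5005, 0.1064, 0.0495]
orientation: [3.131, 0.005, -0.161]
ft_force: [-0.6, -5.6, 3.7]
grip_width: 0.472
[0.50050465 0.10640188 0.04954515] [-0.56463028 -5.60763121  3.67527646]
```

View pics/w13.png

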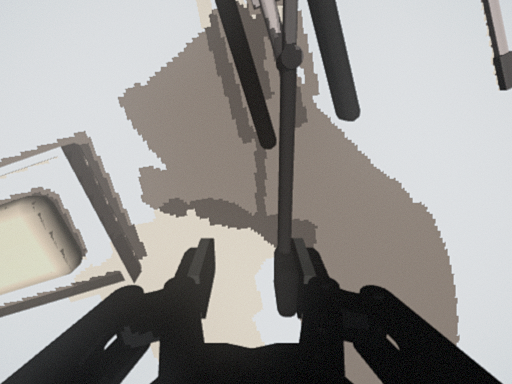

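```bash
python3 -m pendant '[[0.01,-0.1,0,0,0,0.3,135],[0.02,-0.18,0,0,0,0.6,135],[0.03,-0.26,0,0,0,0.9,135],[0.03,-0.26,0,0,0,0.9,135],[0.03,-0.26,0,0,0,0.9,135]]'
```

```text
time: 21.4
tool_pos: [0.5011, 0.1083, 0.0496]
orientation: [3.13, 0.005, -0.177]
ft_force: [-0.4, -4.7, 3.4]
grip_width: 0.469
```

```bash
python3 -m pendant '[[0.01,-0.06,0,0,0,0.2,135],[0.01,-0.12,0,0,0,0.5,135],[0.02,-0.18,0,0,0,0.8,135],[0.02,-0.18,0,0,0,0.8,135],[0.02,-0.18,0,0,0,0.8,135]]';python3 -c "
from h import *
st=ctrl.get_state();d=snap('wrist','w14.png');print(st['tool_pos'],st['ft_force'])"
```

```text
time: 22.02
tool_pos: [0.5015, 0.1097, 0.0496]
orientation: [3.129, 0.005, -0.192]
ft_force: [-1.0, -3.8, 3.0]
grip_width: 0.471
[0.50150525 0.10965733 0.04956441] [-0.9758702  -3.82378539  3.01485721]
```

View pics/w14.png

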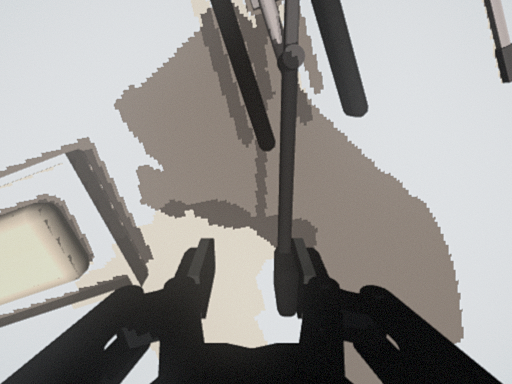

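Sleeve ends now (268,147)/(359,113): spreading, force falling to 3.8 N — nearing dead centre. Smaller steps.

```bash
python3 -m pendant '[[0.01,-0.06,0,0,0,0.2,135],[0.01,-0.12,0,0,0,0.5,135],[0.02,-0.15,0,0,0,0.7,135],[0.02,-0.15,0,0,0,0.7,135],[0.02,-0.15,0,0,0,0.7,135]]'
```

```text
time: 22.7
tool_pos: [0.502, 0.1115, 0.0496]
orientation: [3.129, 0.004, -0.204]
ft_force: [-1.5, -3.1, 2.9]
grip_width: 0.472
```

```bash
python3 -c "
from h import *
st=ctrl.get_state();d=snap('wrist','w15.png');print(st['tool_pos'],st['ft_force'],ctrl.get_state()['ft_force'])"
```

```text
[0.50201218 0.11154574 0.04958315] [-1.53769967 -3.07441237  2.93201303] [-1.94259185 -4.74440553  2.84467586]
```

View pics/w15.png

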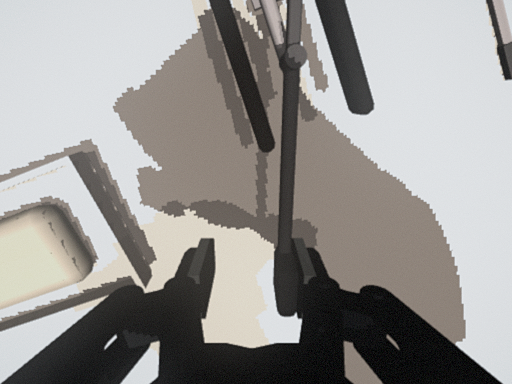

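```bash
python3 -m pendant '[[0.01,-0.06,0,0,0,0.2,135],[0.01,-0.1,0,0,0,0.4,135],[0.02,-0.13,0,0,0,0.6,135],[0.02,-0.13,0,0,0,0.6,135],[0.02,-0.13,0,0,0,0.6,135]]';python3 -c "
from h import *
st=ctrl.get_state();d=snap('wrist','w16.png');print(st['tool_pos'],st['ft_force'],ctrl.get_state()['ft_force'])"
```

```text
time: 23.38
tool_pos: [0.5026, 0.1135, 0.0496]
orientation: [3.13, 0.004, -0.213]
ft_force: [-0.5, -0.2, 1.6]
grip_width: 0.473
[0.50260322 0.11346199 0.04956375] [-0.47181515 -0.15078223  1.55368551] [ 0.29593226 -0.37803375  0.69594975]
```

View pics/w16.png

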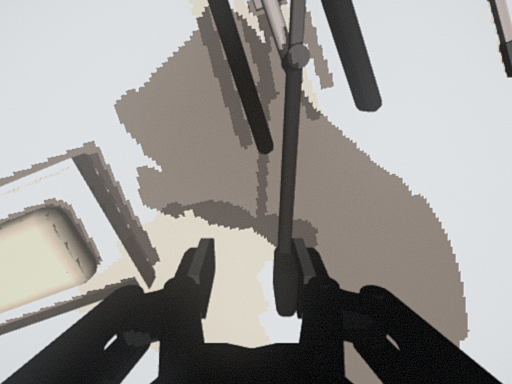

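Force dropped to ~0. Hold and look.

```bash
python3 -m pendant '[[0,0,0,0,0,0,135],[0,0,0,0,0,0,135],[0,0,0,0,0,0,135],[0,0,0,0,0,0,135],[0,0,0,0,0,0,135]]';python3 -c "
from h import *
st=ctrl.get_state();d=snap('wrist','w17.png');print(st['tool_pos'],st['ft_force'],ctrl.get_state()['ft_force'])"
```

```text
time: 24.05
tool_pos: [0.5026, 0.1134, 0.0495]
orientation: [3.13, 0.004, -0.213]
ft_force: [-0.2, -1.0, -0.2]
grip_width: 0.471
[0.5025815  0.1133917  0.04953625] [-0.24452635 -0.98535935 -0.18904467] [-0.69009062 -0.6755264  -0.3952556 ]
```

View pics/w17.png

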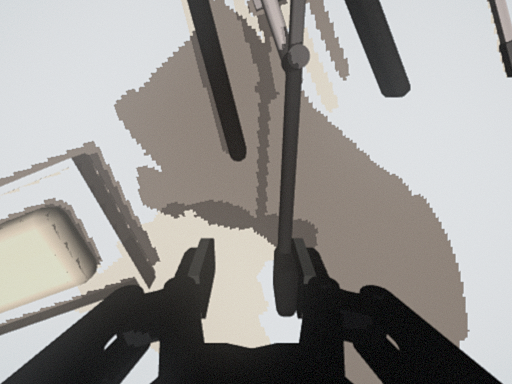

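Sprung fully open (sleeve ends (237,157)/(397,92)). Lead the lever back the same way.

```bash
python3 -c "
from h import *
go(.4969,.0932,.05,0.0);go(.4966,.070,.05,0.168)"
```

```text
shift cm [-0.13  2.09 -0.02] rot deg [  0.62   0.3  -12.23]
shift cm [0.33 4.37 0.  ] rot deg [  0.6    0.35 -21.86]
```

```bash
python3 -m pendant '[[-0.05,0.5,0,0,0,-3,135],[-0.1,1,0,0,0,-6,135],[-0.12,1.5,0,0,0,-9,135],[-0.13,2.1,0,0,0,-12,135],[-0.13,2.1,0,0,0,-12,135]]'; python3 -c "
from h import *
go(.4966,.070,.05,0.168)"
```

```text
time: 24.72
tool_pos: [0.4969, 0.0927, 0.0498]
orientation: [3.131, 0.006, -0.005]
ft_force: [0.8, -0.8, 0.4]
grip_width: 0.468
shift cm [-0.02  2.28  0.  ] rot deg [ 0.56  0.41 -9.93]
```

```bash
python3 -m pendant '[[0,0.5,0,0,0,-2,135],[0,1,0,0,0,-4,135],[0,1.5,0,0,0,-7,135],[0,2.1,0,0,0,-10,135],[0,2.2,0,0,0,-10,135]]'; python3 -c "
from h import *
st=ctrl.get_state();d=snap('wrist','w18.png');print(st['tool_pos'],st['ft_force'],ctrl.get_state()['ft_force'])"
```

```text
time: 25.35
tool_pos: [0.4969, 0.0701, 0.05]
orientation: [3.133, 0.008, 0.168]
ft_force: [0.7, 0.4, 0.5]
grip_width: 0.467
[0.49686803 0.07014698 0.04998222] [0.66840513 0.3893994  0.50274427] [0.04516462 0.36518533 0.23816135]
```

View pics/w18.png

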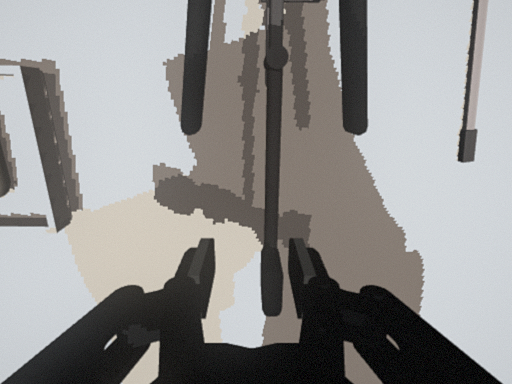

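Tab back at rest at (271,280), free of both pads, handles open. Lift away.

```bash
python3 -m pendant '[[0,0,-3,0,0,0,135],[0,0,-7,0,0,0,135],[0,0,-11,0,0,0,135],[0,0,-15,0,0,0,135],[-2,0,-18,0,0,0,135]]'; python3 -m pendant '[[0,0,0,0,0,0,60],[0,0,0,0,0,0,0],[0,0,0,0,0,0,0],[0,0,0,0,0,0,0],[0,0,0,0,0,0,0]]'
python3 - <<'E'
from h import *
st=ctrl.get_state();d=snap('wrist','w19.png');snap('scene','s19.png');snap('top','t19.png')
a=cv2.imread('pics/s19.png')[150:330,170:400];cv2.imwrite('pics/s20.png',cv2.resize(a,None,fx=3,fy=3,interpolation=cv2.INTER_CUBIC))
E
```

```text
time: 26.02
tool_pos: [0.4794, 0.0696, 0.2321]
orientation: [3.133, 0.005, 0.168]
ft_force: [0.5, 0.9, -0.5]
grip_width: 0.469
time: 26.65
tool_pos: [0.4793, 0.0696, 0.2316]
orientation: [3.133, 0.006, 0.168]
ft_force: [-0.1, -0.1, 0.2]
grip_width: 0.998
```

View pics/w19.png

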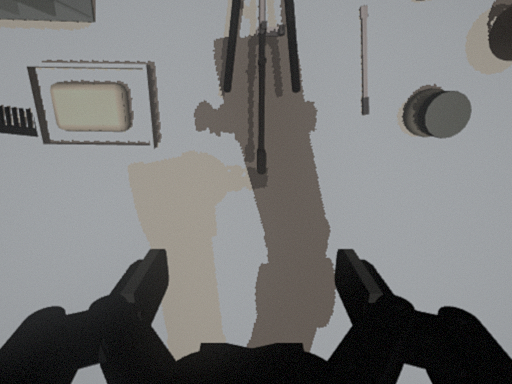

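View pics/s20.png

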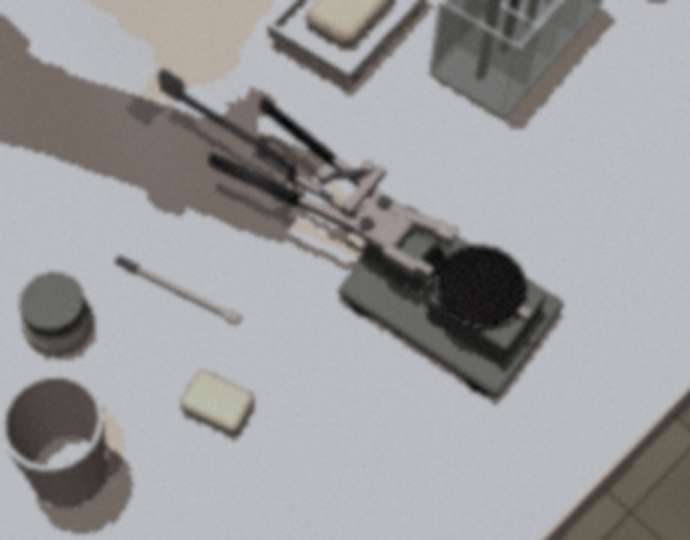

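The handles are open, the lever is at rest and nothing else has moved. Handing in.

```bash
python3 -c "
from h import *
print(ctrl.sign_off())"
```

```text
the job is handed in; nothing more can be done
None
```

The pliers were squeezed until they locked, then released with the tab. I handed the job in with the robot clear of everything, about 27 s into the 58 s allowed.

- **Squeeze:** I closed the gripper in small steps, commanding an opening rather than full closure. At about 43 mm the handles jumped over centre, left the pads, and stayed locked after I let go. I could not measure the grip force directly, but the pads never pressed on the locked stop.
- **Release:** I pulled the tab left along its arc, checking the force after each step. After about 23 mm of free play the sideways pull peaked at about 7.7 N, a little below the 8 to 11 N you gave. It then eased to about 3 to 5 N and dropped below 1 N as the handles sprang open. I stopped there and felt no contact with the stop.
- **Letting go:** I led the lever back to rest and lifted clear.

**Last checks:** the wrist and scene pictures show the handles open, the lever at rest, and the other things apparently where they were, judged by eye. The wrist force was about 0 N. I could not see whether the hinge pin is flush; I infer it from the handles going over centre and locking.

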